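Slide the plate carrier home on its rails and bolt it

ROBOT

A 6-joint arm with a two-finger parallel gripper is mounted at the origin on a cart in front of the work surface, level with it; the furniture and walls round the work are solid. World frame = base frame: x ahead of the robot, y to its left, z up, the work surface at z = 0. Lengths are in m, angles in rad, forces in N, time in s.
With the tool pointing down it reaches from about 0.25 to 0.725 m from the base axis. Payload 4 kg.
Tool frame: the origin (TCP) lies between the finger pads; the fingertips stand 11 mm ahead of it and the grasp point (between the pads) lies 8 mm behind it; y points along the fingers, x is the direction in which the jaws open and shut, and the axes are right-handed (so a half turn about y gives the same grasp; the last joint's range is limited). The gripper opens to 85 mm and grips with 20 to 120 N. Pads are 22 mm wide; open, the fingers measure 114 mm over their backs; the gripper's body (76 mm by 85 mm) begins 54 mm behind the grasp point. The pads swing forward as they close: fully open they stand 13 mm farther back than shut.
Start: joints at [1.12, 0.241, 0.005, 1.335, 0, 1.571], TCP at [0.218, 0.45, 0.204] pointing down, gripper open.
Joint ranges: [-2.72, 2.72], [-1.05, 1.87], [-1.09, 1.28], [-1.99, 2.15], [-1.42, 1.44], [-3.14, 3.14]. Speed limits (rad/s): [2.79, 2.79, 3.14, 3.14, 3.14, 3.14].

INTERFACE

Orientations are given as a unit quaternion [x, y, z, w].
In Python, from workcell import ctrl, claw, optics, spotter, readout gives the robot as it stands. Calls block until the motion is done:
- ctrl.reach(position, orientation): joint-space move of the TCP to a pose.
- ctrl.movel(position, orientation=None, rate=0.15, guard=None): straight line of the TCP; orientation=None keeps the orientation; rate is the mean speed in m/s. With guard (N) it stops when the force on the tool has changed by that much, and returns True; else False.
- ctrl.set_joints(angles): joint-space move.
- claw.command_gripper(opening, grip_force=None): finger opening in m; grip_force is the grip in N (None keeps the last); returns when the fingers have stopped.
- ctrl.sleep(seconds).
- ctrl.ik(position, orientation): joint angles nearest the present ones, or None.
- optics.snapshot(name): name is "side" or "top"; returns the picture (384x512x3 uint8, red, green, blue); there is no depth.
- optics.camera_params(name): a dict with "fx", "fy", "cx", "cy" (pixels), "dist" ([k1, k2, p1, p2, k3] as OpenCV has them; the pictures are not rectified), "extrinsics" (4x4, takes a point from world to camera coordinates). Camera axes: x right, y down, z forward; pixel columns grow to the right and rows downward; lengths in m; the calibration is good to about 2 mm. A picture is of the moment at which its call begins. camera_params takes no time and is no camera call.
A pose or a line that the arm cannot do raises ctrl.Unreachable and nothing moves.
- ctrl.finish_job(): hands the job in, once; it reports no verdict.
Trained networks look in the newest picture that a camera, given by its name, has taken for a name from the list of things; names that differ only in an ending like _2 or _b are one class to them, and where a whole thing is asked for, a point or a joint stands for the part that bears it (a point fixed in the world has none). Each returns a list of dicts, best first, with "score" (0 to 1); they miss things now and then, are a little off and sometimes report something else, mostly with a low value. They report only what shows in the picture. A call takes as long as a camera call. They do not tell look-alikes from the thing itself.
- spotter.cut_out(camera, label): "pixels" (384x512 bool, what is visible of it) and "bbox" ([centre column, centre row, width, height] in pixels, round what is visible of it).
- spotter.spot_point(camera, label): "centre" ([column, row] in pixels: a listed point, or the origin of a listed thing).
Readings, each from a call of its own:
- readout.read_time_s(): time.
- readout.read_joint_pos(): joint angles.
- readout.read_joint_vel(): joint speeds.
- readout.read_tau(): joint torques, N m.
- readout.read_tcp_pos(): TCP position.
- readout.read_tool_rot(): TCP orientation.
- readout.read_force(): force on the tool from outside, world axes, zero at the start.
- readout.read_moment(): the same for the moment, N m.
- readout.read_opening(): finger opening in m.
Only numpy, scipy, OpenCV 4.12 (cv2) and the standard library are available. Lean on these libraries where they do the work, as an engineer would, in place of code of your own. Each camera call takes 0.05 s, during which the arm holds its last target. There are 200 camera calls.

TASK

With a fingertip, push the blue plate carrier along its rails by the upright tab at its rear until it drops into the locating notches and lies flat on the rails. Then push the red tab of the bolt so that the bolt slides fully home over the carrier's edge. Only push: do not lift or tip the carrier or shake the well plate out of its nest, and leave everything else standing where it is.

Things in the scene. Friction and masses are not known exactly. Their poses are not given: they have to be found in the camera images.
- stage: Fixed aluminium base 144 x 410 x 8 mm; place and yaw vary. Two steel rails along its y (tops 16 mm above the worktop) between grey guide walls (inner faces at x +-63.5 mm, 6 mm thick, tops 32 mm up). Origin: centre of its underside, on the worktop; x across the rails, y along them, the way the carrier goes. Bolt housing at x -70 to -90, y +90 mm, 35 mm wide and high; base ear under it, 8 mm high, to x -128.
- carrier: Loose blue board 124 (x) x 170 (y, along the rails) x 6 mm, about 0.26 kg, 6 mm feet below, 1.5 mm play to each wall. Origin: its centre at the level of the feet's undersides: 16 mm up while riding on the rails, 10 mm when dropped home, flat on the rails. Axes as the stage's. Starts 130 to 200 mm short of the seat, to be pushed to stage +y; only friction (1 to 5 N) resists until it has dropped, then a hard stop.
- carrier_push (a point): Centre of the rear (-y) face of the carrier's upright push tab, to be pushed towards +y. The tab is 40 mm wide (x), 8 mm thick; its top is 11 mm above this point and the board's upper surface 15 mm below it.
- notch_seat (a point): Fixed on the stage (x 0, y +90 mm, 10 mm up): where the carrier's origin lies when seated. Only here do its four staggered 12 mm long feet meet their four notches (18 mm long, so 3 mm play each way; 8 mm deep), all at once. Red marks on the wall tops stand beside the notches.
- plate: White 96-well plate, 85 x 128 x 15 mm, loose in the shallow nest (6 mm high lips) on the carrier. Origin: centre of its underside; in the nest 12 mm above the carrier's origin and 12 mm towards +y from it.
- bolt (a joint): Slide of the bolt along stage +x, m: 0 to 0.003 at the start (drawn back, clear of the carrier), 0.024 hard stop, fully home. 2.5 N friction; stays where left. Its steel tongue (20 mm wide, 6 mm thick) passes 1.5 mm above the board of a seated carrier and overlaps its edge by 14 mm; a carrier riding high blocks it.
- bolt_push (a point): Centre of the outer (-x) face of the bolt's red upright tab, moving with the bolt; to be pushed towards stage +x by up to 24 mm. The tab is 24 mm wide (y), 8 mm thick; its top is 10 mm above this point, its foot 18 mm below. At bolt 0 the point lies at stage x -125 mm, y +90 mm, 42 mm above the worktop.
- carton: White reagent carton, 32 x 46 x 62 mm, bystander; origin under its centre.
- tube_a: Standing 50 ml tube with blue cap, pink content, 34 mm across, 113 mm high, bystander; origin under its centre.
- tube_b: Standing 50 ml tube with blue cap, 34 mm across, 113 mm high, bystander; origin under its centre.
- cup: Small white cup, upside down, 31 mm across, 32 mm high, bystander; origin under its centre.
- calc: Black desk calculator, 150 x 102 x 21 mm, bystander; origin under its centre.
- kit: Flat black box, 79 x 128 x 9 mm, bystander; origin under its centre.
- bottle_l: Clear 250 ml bottle with blue cap, 69 mm across, 140 mm high, bystander; origin under its centre.
Things that resemble listed ones, but are neither listed nor needed, are in the scene too. There is more than one size of the carrier; the job needs the larger.

How it is judged:
On the way:
1. the carrier has dropped into the notches while the bolt is still drawn back (z of carrier in the frame of stage between 0.008 and 0.0125 m and horizontal distance between carrier and notch_seat below 0.006 m and angle between carrier's own z axis and vertical below 0.03 rad and value of joint bolt below 0.008 m), for 0.2 s.
At the end, for the whole second after the job is handed in: The carrier lies flat in the notches (its origin within 6 mm of the seat and no more than 2.5 mm too high, level), the bolt is within 4 mm of its stop, the plate still sits in the nest, and all is at rest (z of carrier in the frame of stage between 0.008 and 0.0125 m and horizontal distance between carrier and notch_seat below 0.006 m and angle between carrier's own z axis and vertical below 0.03 rad and value of joint bolt above 0.02 m and z of plate in the frame of carrier below 0.015 m and horizontal distance between plate and carrier below 0.018 m and angle between plate's own z axis and vertical below 0.04 rad and linear speed of carrier below 0.01 m/s); the robot touches nothing.
It fails at once if the carrier is lifted more than 6 mm off the rails (z of carrier in the frame of stage above 0.022 m).
It fails at once if the carrier is tipped (angle between carrier's own z axis and vertical above 0.12 rad).
It fails at once if the well plate leaves its nest (z of plate in the frame of carrier above 0.02 m or horizontal distance between plate and carrier above 0.022 m).
It fails at once if a bystander is moved by more than 2 cm (distance of any of carton, tube_a, tube_b, cup, calc, kit, bottle_l from where it was at the start of the episode above 0.02 m).
It also fails if it takes over 48 s, if anything falls off the work surface, if the arm or the gripper's body presses on something with over 40 N, if the wrist force passes 120 N, or if a joint passes its speed limit or range.

## Working session

There is one attempt and no reset: what is moved stays moved. The work goes in short steps, each a Python script; the robot and the scene stay as the last script left them, time stands still between calls to the robot, and variables do not carry over. Pictures are saved under pics/ and viewed, about 8 in all and at most 12, crops included, and the job is handed in when it is done.

```bash
ls; mkdir -p pics; cat > h.py <<'E'
import numpy as np, cv2
from workcell import ctrl, claw, optics, spotter, readout
def cam(n):
    p=optics.camera_params(n); K=np.array([[p['fx'],0,p['cx']],[0,p['fy'],p['cy']],[0,0,1.]]); return K,np.array(p['dist'],float),np.array(p['extrinsics'])
def ray(n,px):
    K,d,T=cam(n); u=cv2.undistortPoints(np.array(px,float).reshape(1,1,2),K,d).ravel()
    R,t=T[:3,:3],T[:3,3]; return -R.T@t, R.T@np.array([u[0],u[1],1])
def atz(n,px,z):
    o,v=ray(n,px); return o+v*(z-o[2])/v[2]
def proj(n,P):
    K,d,T=cam(n); return cv2.projectPoints(np.array(P,float).reshape(-1,1,3),cv2.Rodrigues(T[:3,:3])[0],T[:3,3],K,d)[0].reshape(-1,2)
def save(n,f,crop=None,s=1):
    im=optics.snapshot(n); 
    o=im[:,:,::-1]
    if crop: o=o[crop[1]:crop[3],crop[0]:crop[2]]
    cv2.imwrite('pics/'+f,cv2.resize(o,None,fx=s,fy=s,interpolation=cv2.INTER_CUBIC)); return im
E
python3 - <<'E'
from h import *
for n in ('top','side'):
    save(n,n+'0.png',s=1.5); o,_=ray(n,(256,192)); print(n,o.round(3), cam(n)[2][:3,:3].round(2).tolist())
    for l in ('carrier','carrier_push','bolt_push','stage','plate','bolt','carton','tube_a','cup','calc','kit','bottle_l'):
        print(l,[(np.round(r['centre'],1).tolist(),round(r['score'],2)) for r in spotter.spot_point(n,l)][:4])
E
```

```text
pics
top [ 0.319 -0.01   1.138] [[0.06, -1.0, 0.01], [-0.97, -0.06, -0.22], [0.22, 0.01, -0.98]]
carrier [([332.9, 208.3], 0.92), ([267.1, 177.5], 0.59)]
carrier_push [([296.2, 171.5], 0.73), ([339.7, 226.1], 0.64)]
bolt_push [([211.0, 213.0], 0.54)]
stage [([234.4, 178.3], 0.92)]
plate [([267.4, 177.5], 0.3)]Traceback (most recent call last):
  File "<stdin>", line 5, in <module>
ValueError: it knows: bolt_push, bottle, calc, carrier, carrier_push, carton, cup, kit, notch_seat, plate, stage, tube
```

```bash
python3 - <<'E'
from h import *
for n in ('top','side'):
    save(n,n+'0.png',s=1.5); o,_=ray(n,(256,192)); print(n,o.round(3), cam(n)[2][:3,:3].round(2).tolist())
    for l in ('carrier','carrier_push','bolt_push','stage','plate','notch_seat','carton','tube','cup','calc','kit','bottle'):
        z={'carrier_push':.043,'bolt_push':.042,'carrier':.016,'plate':.028,'notch_seat':.01}.get(l,0)
        print(l,[(np.round(r['centre'],1).tolist(),round(r['score'],2),atz(n,r['centre'],z)[:2].round(3).tolist()) for r in spotter.spot_point(n,l)][:4])
E
```

```text
top [ 0.319 -0.01   1.138] [[0.06, -1.0, 0.01], [-0.97, -0.06, -0.22], [0.22, 0.01, -0.98]]
carrier [([335.1, 207.2], 0.76, [0.53, -0.271]), ([265.5, 173.1], 0.69, [0.629, -0.041]), ([233.4, 177.6], 0.25, [0.607, 0.063])]
carrier_push [([292.8, 173.2], 0.82, [0.627, -0.128]), ([338.2, 226.2], 0.58, [0.466, -0.275]), ([125.3, 232.6], 0.46, [0.405, 0.381])]
bolt_push [([204.9, 212.4], 0.64, [0.483, 0.142]), ([362.1, 266.5], 0.21, [0.348, -0.348])]
stage [([234.3, 175.9], 0.74, [0.618, 0.061])]
plate [([263.8, 177.1], 0.69, [0.612, -0.036]), ([206.1, 178.4], 0.16, [0.596, 0.15])]
notch_seat [([209.8, 178.6], 0.65, [0.601, 0.14]), ([229.7, 133.4], 0.57, [0.762, 0.087]), ([129.8, 181.6], 0.21, [0.574, 0.401])]
carton [([317.0, 142.6], 0.57, [0.752, -0.211])]
tube [([386.6, 230.7], 0.67, [0.467, -0.441])]
cup []
calc [([125.2, 236.0], 0.69, [0.398, 0.395])]
kit [([364.8, 266.4], 0.85, [0.35, -0.37]), ([292.1, 171.8], 0.28, [0.644, -0.13])]
bottle [([140.6, 163.5], 0.9, [0.64, 0.377]), ([126.1, 232.8], 0.32, [0.408, 0.393]), ([208.0, 178.1], 0.28, [0.604, 0.148])]
side [ 0.448 -1.486  0.731
[... 191 characters left out ...]
3, [0.64, -0.14]), ([237.3, 249.0], 0.59, [0.464, -0.322])]
bolt_push [([235.0, 195.7], 0.6, [0.466, 0.127]), ([305.3, 207.2], 0.38, [0.746, -0.013])]
stage [([270.4, 211.8], 0.96, [0.611, 0.043])]
plate [([283.0, 219.6], 0.69, [0.646, -0.089]), ([278.0, 215.6], 0.62, [0.631, -0.053])]
notch_seat [([267.6, 202.1], 0.95, [0.606, 0.12])]
carton [([314.6, 239.8], 0.77, [0.747, -0.205])]
tube [([241.7, 280.4], 0.58, [0.473, -0.438]), ([257.9, 178.4], 0.5, [0.587, 0.438]), ([309.1, 209.4], 0.27, [0.776, 0.054])]
cup [([307.0, 208.2], 0.56, [0.769, 0.066])]
calc []
kit [([199.1, 265.2], 0.63, [0.338, -0.342]), ([280.3, 220.8], 0.43, [0.642, -0.043])]
bottle [([258.7, 184.6], 0.63, [0.585, 0.353])]
```

View pics/top0.png

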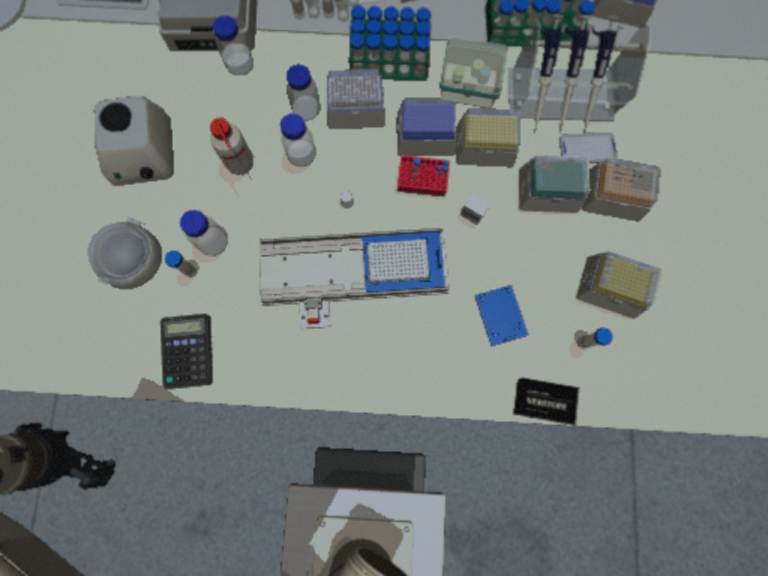

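View pics/side0.png

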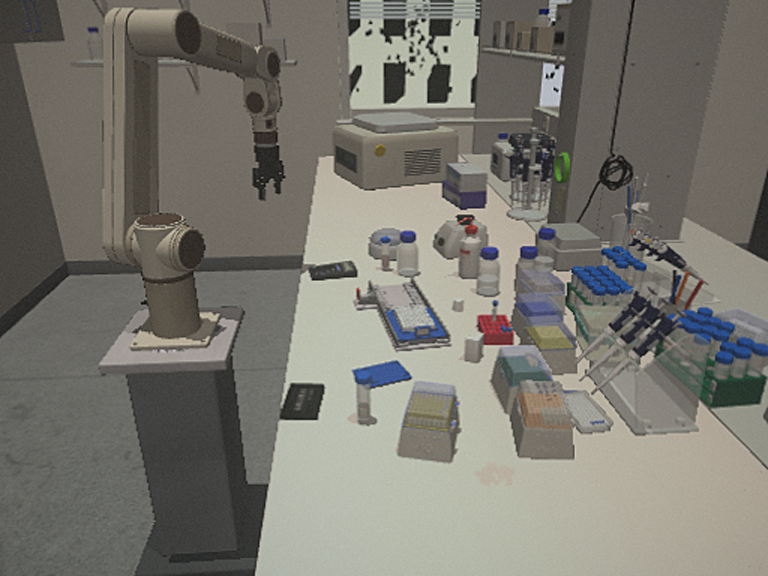

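The top view shows the stage at about (260–447, 230–303) in the 1.5x picture. The carrier is at its right end, so stage +y points roughly along world +y. The bolt with its red tab is near (313,320), and a decoy blue board lies at (500,315). Next I'll refine the stage pose by fitting the model to a magnified crop.

```bash
cat >> h.py <<'E'
def w2(pose,P):
    x,y,a=pose; P=np.array(P,float).reshape(-1,3); c,s=np.cos(a),np.sin(a)
    return np.c_[x+c*P[:,0]-s*P[:,1], y+s*P[:,0]+c*P[:,1], P[:,2]]
E
python3 - <<'E'
from h import *
from scipy.optimize import minimize
from scipy.spatial import ConvexHull
for n in ('top','side'):
    optics.snapshot(n)
masks={}
for n in ('top','side'):
    r=spotter.cut_out(n,'stage'); masks[n]=r[0]['pixels']; print(n,r[0]['score'],np.round(r[0]['bbox'],1))
    c=spotter.cut_out(n,'carrier_push'); print([(np.round(q['bbox']),round(q['score'],2),q['pixels'].sum()) for q in c])
    for q in c:
        if abs(q['bbox'][0]-270)<25 and abs(q['bbox'][1]-205)<40: masks[n]=masks[n]|q['pixels']
    for l in ('plate',):
        for q in spotter.cut_out(n,l)[:1]: masks[n]=masks[n]|q['pixels']
    masks[n]=cv2.morphologyEx(masks[n].astype(np.uint8),cv2.MORPH_CLOSE,np.ones((5,5)))
np.savez('masks.npz',**masks)
boxes=[(-72,72,-205,205,0,8),(-69.5,69.5,-205,205,0,32),(-128,-70,72.5,107.5,0,8),(-90,-70,72.5,107.5,0,35)]
def corners(b): return np.array([[x,y,z] for x in b[:2] for y in b[2:4] for z in b[4:]])/1000
def render(n,p):
    S=4;m=np.zeros((384*S,512*S),np.uint8)
    for b in boxes:
        h=cv2.convexHull(proj(n,w2(p,corners(b))).astype(np.float32)*S+S/2-.5)
        cv2.fillConvexPoly(m,np.round(h).astype(int),1)
    return cv2.resize(m.astype(np.float32),(512,384),interpolation=cv2.INTER_AREA)
def cost(p,ns): return sum(np.abs(render(n,p)-masks[n]).sum()/masks[n].sum() for n in ns)
for ns in (['top'],['top','side']):
    best=min((minimize(cost,[.615,.06,a],args=(ns,),method='Nelder-Mead',options=dict(initial_simplex=[[.615,.06,a],[.625,.06,a],[.615,.07,a],[.615,.06,a+.05]],xatol=1e-4,fatol=1e-4)) for a in (0,.1,-.1)),key=lambda r:r.fun)
    print(ns,best.x.round(4),best.fun); p=best.x
for n,cr in (('top',(160,140,310,235)),('side',(225,175,315,245))):
    im=optics.snapshot(n)[:,:,::-1]; s=5 if n=='top' else 6
    o=cv2.resize(im[cr[1]:cr[3],cr[0]:cr[2]],None,fx=s,fy=s,interpolation=cv2.INTER_CUBIC)
    def line(P,col):
        q=((proj(n,w2(p,np.array(P)/1000))-cr[:2]+.5)*s).round().astype(int); cv2.polylines(o,[q.reshape(-1,1,2)],True,col,1)
    for x in (-66.5,66.5): line([(x-3,-205,32),(x+3,-205,32),(x+3,205,32),(x-3,205,32)],(0,255,0))
    line([(-72,-205,0),(72,-205,0),(72,205,0),(-72,205,0)],(255,0,255))
    line([(-125,78,42),(-125,102,42),(-117,102,52),(-117,78,52)],(0,255,255))
    cv2.imwrite(f'pics/{n}1.png',o)
E
```

```text
top 0.57 [236.4 185.3 129.6  69. ]
[(array([331., 209.,  38.,  37.]), 0.93, np.int64(904)), (array([268., 177.,  54.,  40.]), 0.82, np.int64(863)), (array([125., 234.,  36.,  49.]), 0.58, np.int64(1662)), (array([265., 177.,  45.,  27.]), 0.4, np.int64(1088))]
side 0.92 [270.4 209.9  64.9  49.7]
[(array([277., 218.,  35.,  23.]), 0.68, np.int64(288)), (array([257., 249.,  31.,  17.]), 0.64, np.int64(328))]
['top'] [0.6103 0.0582 0.1324] 0.06609925474254742Traceback (most recent call last):
  File "<stdin>", line 26, in <module>
  File "<stdin>", line 26, in <genexpr>
    res = _minimize_neldermead(fun, x0, args, callback, bounds=bounds,
                               **options)
    fsim[j] = func(sim[j])
              ~~~~^^^^^^^^
    fx = function(np.copy(x), *(wrapper_args + args))
  File "<stdin>", line 24, in cost
  File "<stdin>", line 24, in <genexpr>
  File "<stdin>", line 21, in render
  File "h.py", line 11, in proj
    K,d,T=cam(n); return cv2.projectPoints(np.array(P,float).reshape(-1,1,3),cv2.Rodrigues(T[:3,:3])[0],T[:3,3],K,d)[0].reshape(-1,2)
          ~~~^^^
  File "h.py", line 4, in cam
    p=optics.camera_params(n); K=np.array([[p['fx'],0,p['cx']],[0,p['fy'],p['cy']],[0,0,1.]]); return K,np.array(p['dist'],float),np.array(p['extrinsics'])
ValueError: time passes only in moves, steps and waits
```

```bash
sed -i 's/^def cam(n)/import functools\n@functools.cache\ndef cam(n)/' h.py
cat > fit.py <<'E'
from h import *
from scipy.optimize import minimize
masks=np.load('masks.npz'); masks={k:masks[k] for k in masks}
boxes=[(-72,72,-205,205,0,8),(-69.5,69.5,-205,205,0,32),(-128,-70,72.5,107.5,0,8),(-90,-70,72.5,107.5,0,35)]
def corners(b): return np.array([[x,y,z] for x in b[:2] for y in b[2:4] for z in b[4:]])/1000
def render(n,p):
    S=4;m=np.zeros((384*S,512*S),np.uint8)
    for b in boxes:
        h=cv2.convexHull(proj(n,w2(p,corners(b))).astype(np.float32)*S+S/2-.5)
        cv2.fillConvexPoly(m,np.round(h).astype(int),1)
    return cv2.resize(m.astype(np.float32),(512,384),interpolation=cv2.INTER_AREA)
def cost(p,ns): return sum(np.abs(render(n,p)-masks[n]).sum()/masks[n].sum() for n in ns)
for ns in (['top'],['side'],['top','side']):
    best=min((minimize(cost,[.612,.058,a],args=(ns,),method='Nelder-Mead',options=dict(initial_simplex=[[.612,.058,a],[.622,.058,a],[.612,.066,a],[.612,.058,a+.04]],xatol=1e-4,fatol=1e-4)) for a in (.13,.08)),key=lambda r:r.fun)
    print(ns,best.x.round(4),best.fun); p=best.x
np.save('p.npy',p)
for n,cr in (('top',(160,140,310,235)),('side',(225,175,315,245))):
    im=optics.snapshot(n)[:,:,::-1]; s=5 if n=='top' else 6
    o=cv2.resize(im[cr[1]:cr[3],cr[0]:cr[2]],None,fx=s,fy=s,interpolation=cv2.INTER_CUBIC)
    def line(P,col):
        q=((proj(n,w2(p,np.array(P)/1000))-cr[:2]+.5)*s).round().astype(int); cv2.polylines(o,[q.reshape(-1,1,2)],True,col,1)
    for x in (-66.5,66.5): line([(x-3,-205,32),(x+3,-205,32),(x+3,205,32),(x-3,205,32)],(0,255,0))
    line([(-72,-205,0),(72,-205,0),(72,205,0),(-72,205,0)],(255,0,255))
    line([(-125,78,42),(-125,102,42),(-117,102,52),(-117,78,52)],(0,255,255))
    cv2.imwrite(f'pics/{n}1.png',o)
E
python3 fit.py
```

```text
['top'] [0.6104 0.0574 0.1331] 0.06586636178861789
['side'] [0.6097 0.0677 0.1176] 0.5710065489749431
['top', 'side'] [0.6102 0.0618 0.1234] 0.652109844258323
```

View pics/top1.png

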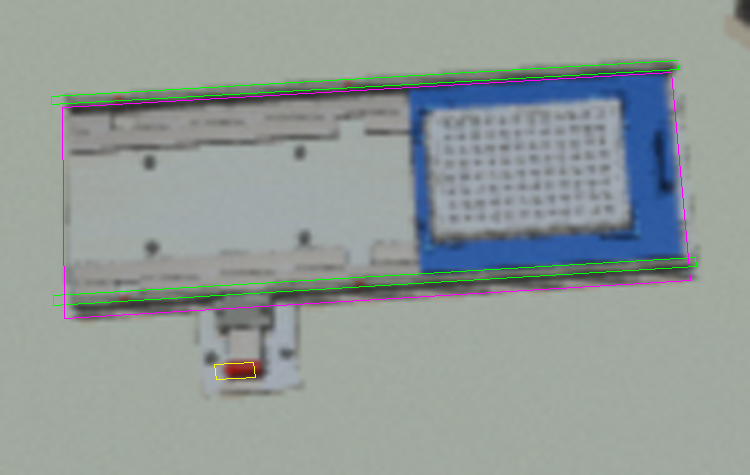

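View pics/side1.png

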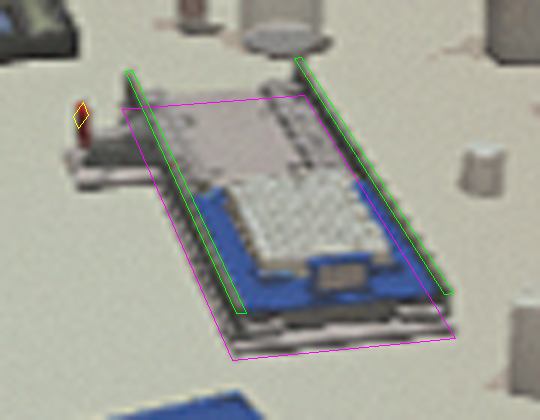

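The top-only fit matches the picture. The side mask missed the carrier, so I'm dropping the side fit. The tab is at crop (662,163), stage Y≈-187 mm. I'll move behind it now.

```bash
cat >> h.py <<'E'
from scipy.spatial.transform import Rotation as Rr
POSE=(.6104,.0572,.126)
def tcp(X,Y,ztip): return w2(POSE,[X,Y,ztip+.011])[0].tolist()
def quat(flip):
    a=POSE[2]+(np.pi if flip else 0); x=np.array([np.cos(a),np.sin(a),0]); y=np.array([0,0,-1.]); return Rr.from_matrix(np.c_[x,y,np.cross(x,y)]).as_quat().tolist()
E
python3 - <<'E'
from h import *
print(readout.read_time_s(),Rr.from_quat(readout.read_tool_rot()).as_matrix().round(2).tolist())
for f in (0,1):
  for P in (tcp(0,-.228,.19),tcp(0,.02,.037),tcp(-.15,.09,.03)):
    j=ctrl.ik(P,quat(f)); print(f,np.round(P,3),None if j is None else np.round(j,2))
f=min((0,1),key=lambda f:abs((ctrl.ik(tcp(0,-.228,.19),quat(f)) or [9]*6)[5]) if ctrl.ik(tcp(0,-.228,.19),quat(f)) is not None else 9)
print(f); q=quat(f); np.save('f.npy',f)
claw.command_gripper(0.0)
ctrl.reach(tcp(0,-.228,.15),q)
ctrl.movel(tcp(0,-.228,.037),q,rate=.12,guard=15)
print(readout.read_tcp_pos(),readout.read_force(),readout.read_opening(),readout.read_time_s())
save('side','s2.png',(205,150,335,265),5)
E
```

```text
2.1 [[0.44, 0.0, -0.9], [0.9, 0.0, 0.44], [0.0, -1.0, -0.0]]
0 [ 0.639 -0.169  0.201] [-0.26  0.58  0.51  1.5   0.    1.19]
0 [0.608 0.077 0.048] [0.13 0.56 0.07 1.08 0.   1.57]
0 [0.45  0.128 0.041] [ 0.28  0.32 -0.35  0.9   0.    1.72]
1 [ 0.639 -0.169  0.201] [-0.26  0.58  0.51  1.5   0.   -1.96]
1 [0.608 0.077 0.048] [ 0.13  0.56  0.07  1.08  0.   -1.57]
1 [0.45  0.128 0.041] [ 0.28  0.32 -0.35  0.9   0.   -1.42]Traceback (most recent call last):
  File "<stdin>", line 6, in <module>
  File "<stdin>", line 6, in <lambda>
ValueError: The truth value of an array with more than one element is ambiguous. Use a.any() or a.all()
```

```bash
python3 - <<'E'
from h import *
q=quat(0)
claw.command_gripper(0.0)
ctrl.reach(tcp(0,-.228,.15),q)
print(readout.read_force())
ctrl.movel(tcp(0,-.228,.037),q,rate=.12,guard=15)
print(readout.read_tcp_pos(),readout.read_force(),readout.read_opening(),readout.read_time_s())
save('side','s2.png',(205,150,335,265),5)
E
```

```text
[-0.11385278 -0.62717509  0.26848239]
[ 0.63987173 -0.16915536  0.04906284] [ 0.79588008 -0.44383115 -1.19374897] -5.17307071605683e-05 6.6083
```

View pics/s2.png

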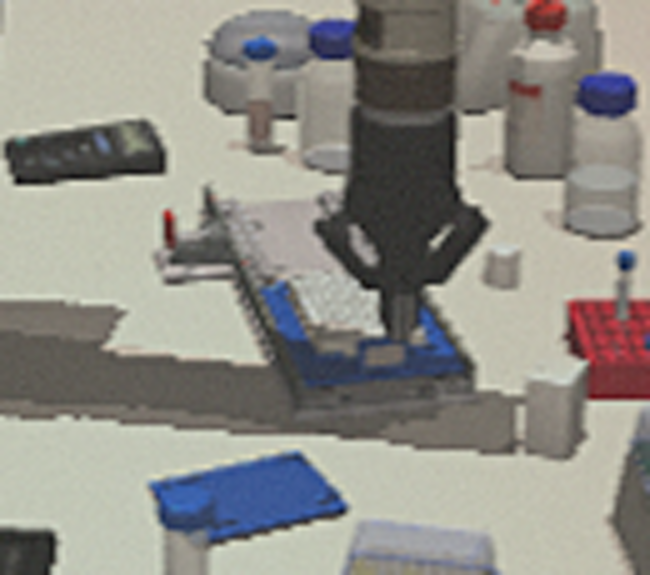

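```bash
python3 - <<'E'
from h import *
def c(P): return ((proj('side',P)-[205,150]+.5)*5).round().tolist()
p=np.array(readout.read_tcp_pos()); print('tip',c(p-[0,0,.011]), readout.read_force())
print('stage rear corners top z32',c(w2(POSE,[[-.0665,-.205,.032],[.0665,-.205,.032],[-.072,-.205,0],[.072,-.205,0],[-.0665,.205,.032],[.0665,.205,.032],[-.125,.09,.042]])))
for a in (-.17,-.187,-.2): print(a,c(w2(POSE,[0,a,.043])))
save('top','t2.png',(200,130,330,230),6)
E
```

```text
tip [[399.0, 387.0]] [ 0.10201397  0.14801201 -0.69734844]
stage rear corners top z32 [[302.0, 389.0], [475.0, 372.0], [295.0, 428.0], [481.0, 409.0], [207.0, 186.0], [348.0, 175.0], [163.0, 229.0]]
-0.17 [[378.0, 347.0]]
-0.187 [[384.0, 356.0]]
-0.2 [[388.0, 364.0]]
```

View pics/t2.png

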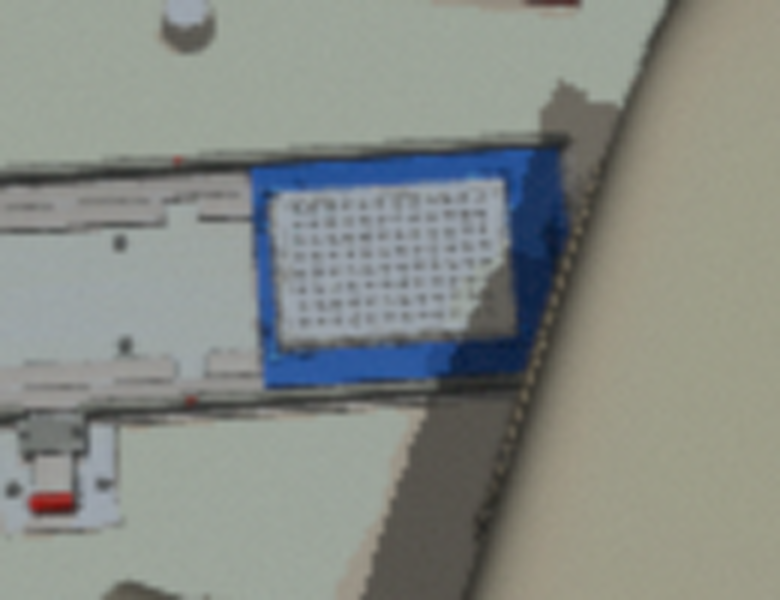

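```bash
python3 - <<'E'
from h import *
im=optics.snapshot('side')[:,:,::-1][200:240,262:312]
o=cv2.resize(cv2.convertScaleAbs(im,alpha=1.5,beta=10),None,fx=14,fy=14,interpolation=cv2.INTER_NEAREST)
p=np.array(readout.read_tcp_pos())
for P,col in ((p,(0,255,0)),(p-[0,0,.011],(0,0,255)),(p+[0,0,.062],(255,255,0))):
    q=((proj('side',P)[0]-[262,200]+.5)*14).astype(int); cv2.circle(o,q.tolist(),4,col,-1)
cv2.imwrite('pics/s3.png',o)
E
```

```text
(no output)
```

View pics/s3.png

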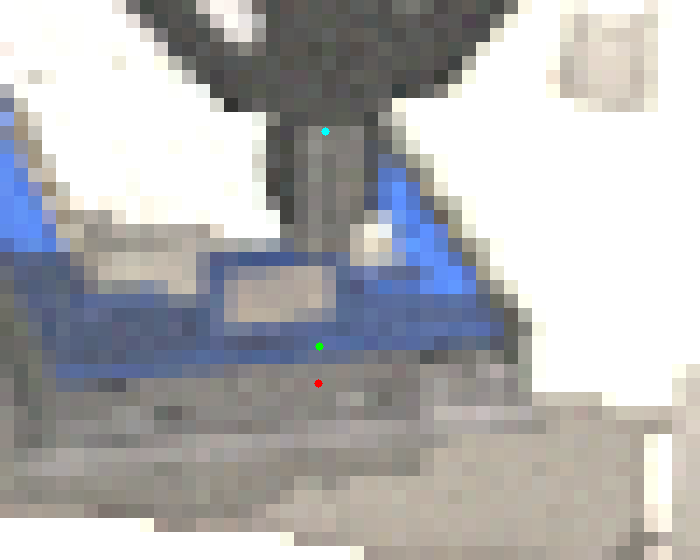

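The fingertips appear to end at the tab's top edge, about (320,245), and not at the projected red point (318,383). I'll check the tip geometry against the start pictures, and by moving the tool clear.

```bash
python3 - <<'E'
from h import *
P=np.array([.218,.45,.204])
tiles=[]
for n in ('side','top'):
    im=cv2.imread(f'pics/{n}0.png'); q=[proj(n,P+[0,0,d])[0]*1.5 for d in (0,.002,.062)]
    c=q[0].astype(int); x0,y0=max(c[0]-50,0),max(c[1]-60,0); o=cv2.resize(im[y0:y0+100,x0:x0+100],None,fx=3.8,fy=3.8,interpolation=cv2.INTER_NEAREST)
    for a,col in zip(q,((0,255,0),(0,0,255),(255,255,0))): cv2.circle(o,((a-[x0,y0])*3.8).astype(int).tolist(),3,col,-1)
    tiles.append(o)
ctrl.movel(tcp(0,-.228,.10),rate=.12)
p=np.array(readout.read_tcp_pos())
im=optics.snapshot('side')[:,:,::-1]; c=proj('side',p)[0].astype(int); x0,y0=c[0]-25,c[1]-35
o=cv2.resize(im[y0:y0+60,x0:x0+60],(380,380),interpolation=cv2.INTER_NEAREST); s=380/60
for P2,col in ((p,(0,255,0)),(p-[0,0,.011],(0,0,255)),(p+[0,0,.062],(255,255,0))):
    cv2.circle(o,((proj('side',P2)[0]+.5-[x0,y0])*s).astype(int).tolist(),3,col,-1)
m=max(t.shape[0] for t in tiles+[o]); tiles=[cv2.copyMakeBorder(t,0,m-t.shape[0],0,4,0) for t in tiles+[o]]
cv2.imwrite('pics/cmp.png',cv2.resize(np.hstack(tiles),None,fx=.69,fy=.69,interpolation=cv2.INTER_AREA))
print(p)
E
```

```text
[ 0.63870613 -0.16891258  0.11058017]
```

View pics/cmp.png

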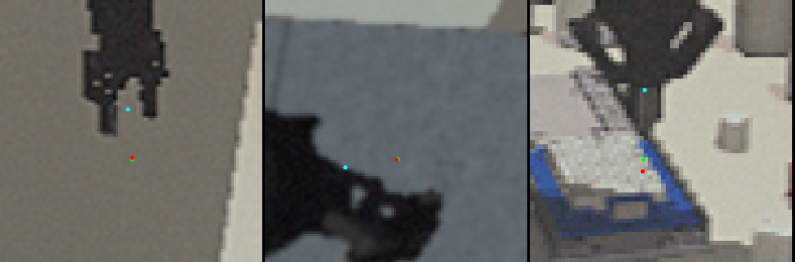

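All three tiles show the gripper about 8–10 px higher in the side view than its projection. That means roughly 30 mm too high or 75 mm too far in +y. I'll touch the free worktop with a guard to measure the height directly.

```bash
python3 - <<'E'
from h import *
ctrl.movel(tcp(-.02,-.30,.10),rate=.15)
print(np.round(readout.read_joint_pos(),3))
ctrl.movel(tcp(-.02,-.30,.03),rate=.12,guard=6)
im=save('side','s4.png'); print(np.array(readout.read_tcp_pos()).round(4))
h=ctrl.movel(tcp(-.02,-.30,-.05),rate=.03,guard=5)
print(h,np.array(readout.read_tcp_pos()).round(4),np.round(readout.read_force(),1))
p=np.array(readout.read_tcp_pos())
im=optics.snapshot('side')[:,:,::-1]; c=proj('side',p)[0].astype(int); x0,y0=c[0]-40,c[1]-55
o=cv2.resize(im[y0:y0+85,x0:x0+85],None,fx=7,fy=7,interpolation=cv2.INTER_NEAREST)
for P2,col in ((p,(0,255,0)),(p-[0,0,.011],(0,0,255)),(p+[0,0,.062],(255,255,0))):
    cv2.circle(o,((proj('side',P2)[0]+.5-[x0,y0])*7).astype(int).tolist(),4,col,-1)
cv2.imwrite('pics/touch.png',o); print(x0,y0)
print(np.array(readout.read_tcp_pos()).round(4),readout.read_time_s())
E
```

```text
[-3.690e-01  6.380e-01  3.740e-01  1.308e+00  1.000e-03  1.076e+00]
[ 0.6293 -0.243   0.0423]
True [ 0.6282 -0.2429 -0.027 ] [-0.1  0.1  4.9]
243 197
[ 0.6282 -0.2429 -0.0271] 10.9583
```

View pics/touch.png

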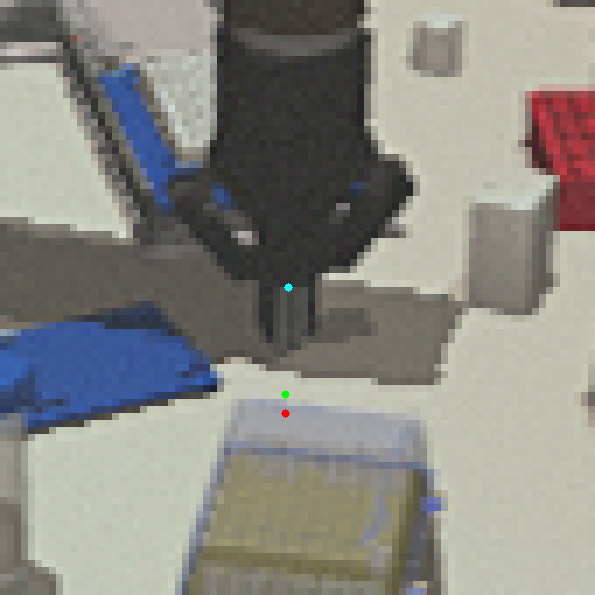

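```bash
python3 - <<'E'
from h import *
for px in ((284.1,247.3),(284.1,246.8)): print(atz('side',px,0).round(4))
print(w2(POSE,[-.02,-.30,0]))
E
```

```text
[ 0.6295 -0.2501  0.    ]
[ 0.6299 -0.2467  0.    ]
[[ 0.62825861 -0.24293509  0.        ]]
```

The touch shows the real tip 38 mm higher than reported, while the lateral position agrees within a few mm. I'll correct z by -38 mm and push.

```bash
sed -i 's/ztip+.011/ztip+.011-.038/' h.py
python3 - <<'E'
from h import *
ctrl.movel(tcp(-.02,-.30,.03),rate=.12)
ctrl.movel(tcp(0,-.235,.037),rate=.12,guard=10)
f0=np.array(readout.read_force())
for Y in (-.20,-.185,-.165):
    h=ctrl.movel(tcp(0,Y,.037),rate=.04,guard=12)
    print(Y,h,np.array(readout.read_tcp_pos()).round(4),(np.array(readout.read_force())-f0).round(2))
    if h: break
print(readout.read_time_s())
save('side','s5.png',(225,175,325,255),7)
E
```

```text
-0.2 False [ 0.6356 -0.1413  0.01  ] [-0.32 -0.23  0.08]
-0.185 False [ 0.6336 -0.1256  0.01  ] [-0.31  0.75  0.86]
-0.165 False [ 0.6311 -0.1058  0.01  ] [-1.13  0.86  0.47]
14.2833
```

View pics/s5.png

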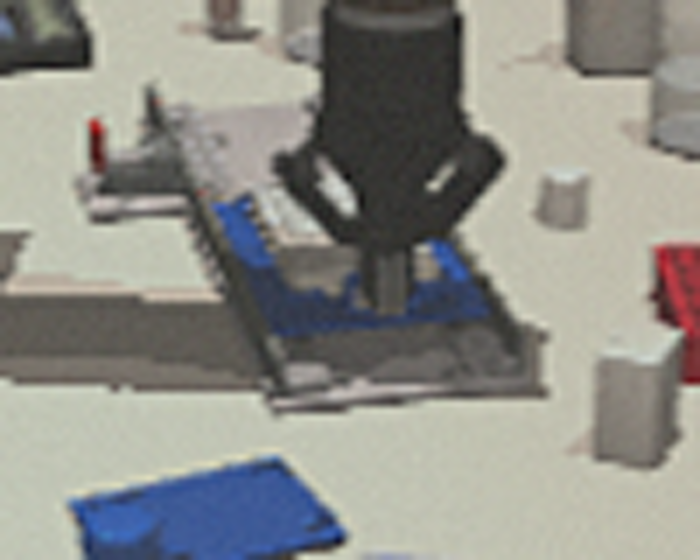

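The finger now stands in front of the tab at (388,290), and the carrier's rear edge has moved clear of the rail ends. I'll push on to the stop.

```bash
python3 - <<'E'
from h import *
h=ctrl.movel(tcp(0,-.03,.037),rate=.05,guard=12)
print(h,np.array(readout.read_tcp_pos()).round(4),np.round(readout.read_force(),2))
if not h:
    h=ctrl.movel(tcp(0,.025,.037),rate=.03,guard=8)
p=np.array(readout.read_tcp_pos()); print(h,p.round(4),np.round(readout.read_force(),2))
c,s=np.cos(POSE[2]),np.sin(POSE[2]); d=p[:2]-POSE[:2]; print('stage XY',c*d[0]+s*d[1],-s*d[0]+c*d[1],readout.read_time_s())
E
```

```text
False [0.6142 0.0274 0.01  ] [ 0.39 -1.71 -0.22]
True [0.6102 0.0593 0.0098] [ 1.54 -1.27  1.04]
stage XY 2.2815706104666793e-05 0.0021008312721934826 18.3083
```

```bash
python3 - <<'E'
from h import *
ctrl.movel(tcp(0,-.015,.037),rate=.1); ctrl.movel(tcp(0,-.02,.12),rate=.2)
ctrl.movel(tcp(-.175,.09,.10),rate=.2)
ctrl.movel(tcp(-.175,.09,.032),rate=.12,guard=10)
print(np.array(readout.read_tcp_pos()).round(4),np.round(readout.read_force(),2),readout.read_time_s())
a=optics.snapshot('side')[165:245,220:320,::-1]; b=optics.snapshot('top')[140:240,160:310,::-1]
a=cv2.resize(a,None,fx=4.9,fy=4.9,interpolation=cv2.INTER_CUBIC)[:392,:]; b=cv2.resize(b,(588,392),interpolation=cv2.INTER_CUBIC)
# seat outline: board top at seated and high
def poly(n,o,cr,s):
    for z,col in ((.022,(0,255,0)),):
        P=w2(POSE,[(x,y,z) for x,y in ((-.062,.005),(.062,.005),(.062,.175),(-.062,.175))])
        q=((proj(n,P)-cr+.5)*s).round().astype(int); cv2.polylines(o,[q.reshape(-1,1,2)],True,col,1)
poly('side',a,[220,165],4.9); poly('top',b,[160,140],3.92)
o=np.hstack([a,b]); cv2.imwrite('pics/seat.png',cv2.resize(o,(800,int(o.shape[0]*800/o.shape[1])),interpolation=cv2.INTER_AREA))
E
```

```text
[0.4261 0.1245 0.0053] [ 0.71  0.04 -0.18] 21.1
```

View pics/seat.png

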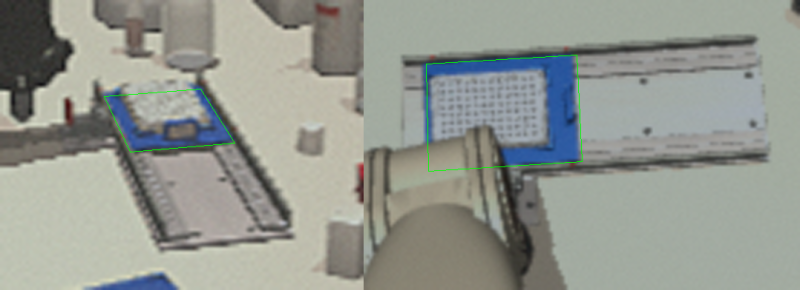

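The carrier board coincides with the seat outline in both views, and the fingertip faces the red tab at about the right height. Now I'll push the bolt.

```bash
python3 - <<'E'
from h import *
c,s=np.cos(POSE[2]),np.sin(POSE[2])
def X(): d=np.array(readout.read_tcp_pos())[:2]-POSE[:2]; return round(float(c*d[0]+s*d[1]),4)
h1=None
h1=ctrl.movel(tcp(-.10,.09,.032),rate=.03,guard=1.8)
print('contact',h1,X(),np.round(readout.read_force(),2))
h=ctrl.movel(tcp(-.095,.09,.032),rate=.03,guard=12)
print('end',h,X(),np.round(readout.read_force(),2),np.array(readout.read_tcp_pos()).round(4))
print(readout.read_time_s())
E
```

```text
contact True -0.1352 [-0.   -0.06 -0.47]
end True -0.1158 [ 1.19  0.2  -0.7 ] [0.4843 0.1317 0.0033]
23.4333
```

```bash
python3 - <<'E'
from h import *
c,s=np.cos(POSE[2]),np.sin(POSE[2])
def X(): d=np.array(readout.read_tcp_pos())[:2]-POSE[:2]; return round(float(c*d[0]+s*d[1]),4)
h=ctrl.movel(tcp(-.095,.09,.032),rate=.02,guard=20); print(h,X(),np.round(readout.read_force(),2))
ctrl.movel(tcp(-.165,.09,.032),rate=.1); ctrl.movel(tcp(-.175,.09,.15),rate=.2)
ctrl.movel(tcp(-.22,.30,.17),rate=.25)
print(readout.read_time_s(),np.round(readout.read_force(),2))
A=optics.snapshot('side'); B=optics.snapshot('top')
for n in ('side','top'): print(n,[(np.round(r['centre'],1).tolist(),round(r['score'],2),atz(n,r['centre'],.042).round(3).tolist()) for r in spotter.spot_point(n,'bolt_push')][:2])
print('home',w2(POSE,[-.101,.09,.042]).round(3))
a=cv2.resize(A[165:245,220:320,::-1],(490,392),interpolation=cv2.INTER_CUBIC); b=cv2.resize(B[155:215,175:265,::-1],(588,392),interpolation=cv2.INTER_CUBIC)
for n,o,cr,k in (('side',a,[220,165],4.9),('top',b,[175,155],6.533)):
    for bolt,col in ((0,(0,255,255)),(.024,(0,255,0))):
        P=w2(POSE,[(-.125+bolt,.078,.052),(-.125+bolt,.102,.052),(-.117+bolt,.102,.052),(-.117+bolt,.078,.052)])
        q=((proj(n,P)-cr+.5)*k).round().astype(int); cv2.polylines(o,[q.reshape(-1,1,2)],True,col,1)
o=np.hstack([a,b]); cv2.imwrite('pics/end.png',cv2.resize(o,(800,int(o.shape[0]*800/o.shape[1])),interpolation=cv2.INTER_AREA))
E
```

```text
True -0.1166 [-0.43 -0.05 -0.36]
26.425 [-0.16 -0.66  0.31]
side [([241.9, 192.9], 0.59, [0.497, 0.156, 0.042]), ([266.3, 201.7], 0.28, [0.594, 0.053, 0.042])]
top [([207.1, 207.2], 0.5, [0.5, 0.136, 0.042]), ([231.0, 176.5], 0.19, [0.604, 0.069, 0.042])]
home [[0.499 0.134 0.042]]
```

View pics/end.png

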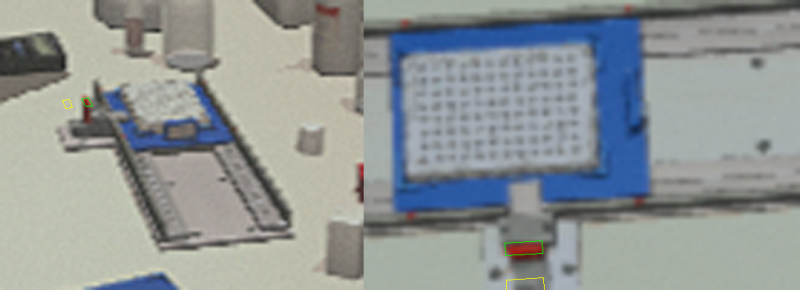

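The red tab sits on the green "home" outline, the tongue lies over the carrier's edge at (523,195), and the plate is in its nest. The bystanders in view are undisturbed and the arm is clear, so I'm handing in.

```bash
python3 -c "
from h import *
ctrl.sleep(.3); print(ctrl.finish_job(), readout.read_time_s())"
```

```text
the job is handed in; nothing more can be done
the job is handed in; nothing more can be done
```

I pushed the carrier by its rear tab into the notches, then pushed the red tab until the bolt met its stop. The job is handed in; the arm was clear at about 26.5 s of the 48 s allowed. No verdict is reported back.

**Last checks**
- **Carrier:** the push stopped hard with the finger at about the expected seat position. Both cameras showed the board on the seat outline to within a couple of mm. I did not measure its height directly, but the tongue passed over its edge, which a carrier riding high would have blocked.
- **Bolt:** it hit a hard stop twice, at finger x -116 and -117 mm against about -115.5 mm expected. The red tab lies on the home outline in both views. The network's top-view point agreed within 2 mm, but its side-view point was about 22 mm off in y, and I put that down to the network.
- **Plate and bystanders:** the plate is in its nest, and nothing in the final pictures looked moved. Those pictures were crops, so I did not check every bystander.

**Disagreements along the way**
- **Tip height:** the real fingertips were 38 mm higher than the reported tool position implied. The first descent therefore stopped above the tab, without contact. I found this from the images, confirmed it with a guarded touch on the empty worktop, and corrected for it.
- **Stage pose:** the side-camera fit was poor because its mask missed the carrier. I used the top-camera fit, with the yaw trimmed by eye from 0.133 to 0.126 rad.

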